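# Check the packed iron find on camera and shut the sherd box

### The job

The clear box with the blue lid is being checked for the overhead record camera before it goes into store. With the fingertips only, grasping nothing, push its half-open stiff lid up until it stands upright or leans back; then point at the dark iron find among the white sherds in the box: hold the fingertips over its middle, no more than about 5 cm above it, still and touching nothing, for three seconds. Then push the lid over and down until it is fully shut, leaving the box where it stands, touching none of the finds, and disturbing nothing else on the bench.

Things in the scene. Friction and masses are not known exactly. Their poses are not given: they have to be found in the camera images.
- sherd_box: clear box with blue hinged lid, 152 x 202 x 74 mm shut, loose, 0.52 kg with lid and pad, without finds (a level push of over 2.5 N slides or tips it). Origin: centre of its underside; x points from the clip side (near the robot) to the hinge side, y along the hinge, z up. A grey foam pad fills the bottom, its top 37 mm above the origin; walls 3 mm, inner faces at x -58 and 61, y -90 and 90 mm, rim 62 mm above the origin. The clip does not latch.
- sherd_box_lid (a joint): lid angle, rad: 0 fully shut, 1.57 upright, stop at 1.92 (leaning back); starts at 0.95 to 1.2. Stiff hinge: the lid stays where it is left, neither falls nor snaps, and turns with 0.05 to 0.1 N m (under 1 N at its free edge). A slab 140 x 200 x 10 mm: shut, it lies 63 to 73 mm above the box origin, box x -69 (free edge) to 71 mm, y -100 to 100 mm.
- lid_hinge (a point): point on the lid's hinge axis at mid length, fixed to the box: box frame (73, 0, 64) mm. The axis runs along the box's y.
- lid_edge (a point): middle of the lid's free (front) edge on its outer face, fixed to the lid, 142 mm from the hinge axis; shut, it lies at box frame (-69, 0, 73) mm, and it swings up and back as the lid opens.
- iron_find_1: the iron find to point at: a dark grey-brown angular lump, 52 x 54 x 13 mm, loose on the grey foam pad in the box, the only dark thing on it. Origin: centre of its underside. It lies in one of three places side by side along the box, 55 mm apart, up to 20 mm off the middle line.
- plaster_sherd_1: small white plaster sherd, 57 x 32 x 8 mm, loose on the foam pad in the box. Origin: centre of its underside.
- plaster_sherd_2: larger white plaster sherd, 51 x 68 x 10 mm, loose on the foam pad in the box. Origin: centre of its underside.
- bulb_blower: red rubber bulb blower, 58 x 107 x 55 mm, loose, left of the box (bystander). Origin: centre of its underside.
- marker_black: marker pen, 12 x 139 x 14 mm, white barrel and black cap, loose left of the box (bystander). Origin: centre of its underside.
- brass_stamp: brass hand stamp, 27 x 27 x 45 mm, standing loose on the green tray behind the box (bystander). Origin: centre of its underside.
- cream_jar_1: white jar with a blue cap, 74 x 74 x 85 mm, standing loose behind the box, right of the green tray (bystander). Origin: centre of its underside.
Things that resemble listed ones, but are neither listed nor needed, are in the scene too. What is shaped like the plaster_sherd_2 but orange is not meant.

How it is judged:
On the way, in this order (a step that is already met when the one before it is completed fails the run):
1. the lid stands open, upright or leaning back (1.4 rad or more) (value of joint sherd_box_lid above 1.4 rad), for 0.2 s.
2. pointing for 2 s at the iron find through the open box: grasp point within 22 mm of the find's centre seen from above and less than 100 mm above it, still, touching neither box nor finds, lid open (value of joint sherd_box_lid above 1.4 rad and horizontal distance between the grasp point and iron_find_1 below 0.022 m and z of the grasp point in the frame of iron_find_1 below 0.1 m and contact force between each of the arm, the fingers and sherd_box below 0.1 N), for 2 s.
At the end, for the whole second after the job is handed in: The lid is fully shut (under 0.035 rad, 5 mm at its edge), the box stands flat and at rest on the worktop within 40 mm of where it was, all three finds are in it, and nothing is touched by the robot (value of joint sherd_box_lid below 0.035 rad and angle between sherd_box's own z axis and vertical below 0.05 rad and height (world z) of sherd_box below 0.01 m and distance of sherd_box from where it was at the start of the episode below 0.04 m and linear speed of sherd_box below 0.01 m/s and z of iron_find_1 in the frame of sherd_box between -0.005 and 0.06 m and z of plaster_sherd_1 in the frame of sherd_box between -0.005 and 0.06 m and z of plaster_sherd_2 in the frame of sherd_box between -0.005 and 0.06 m).
It fails at once if the robot touches a find in the box (contact force between any of the fingers, the arm and iron_find_1 above 0.3 N or contact force between any of the fingers, the arm and plaster_sherd_1 above 0.3 N or contact force between any of the fingers, the arm and plaster_sherd_2 above 0.3 N).
It fails at once if the box is lifted, tipped or shoved more than 40 mm (height (world z) of sherd_box above 0.015 m or angle between sherd_box's own z axis and vertical above 0.2 rad or distance of sherd_box from where it was at the start of the episode above 0.04 m).
It fails at once if a bystander is moved more than 30 mm (distance of any of bulb_blower, marker_black, brass_stamp, cream_jar_1 from where it was at the start of the episode above 0.03 m).
It also fails if it takes over 72 s, if anything falls off the work surface, if the arm or the gripper's body presses on something with over 40 N, if the wrist force passes 120 N, or if a joint passes its speed limit or range.

### The arm

A 7-joint arm with a two-finger parallel gripper is mounted at the origin on a cart in front of the work surface, level with it; the furniture and walls round the work are solid. World frame = base frame: x ahead of the robot, y to its left, z up, the work surface at z = 0. Lengths are in m, angles in rad, forces in N, time in s.
With the tool pointing down it reaches from about 0.35 to 0.9 m from the base axis. Payload 7.2 kg.
Tool frame: the origin (TCP) lies on the centre line of the jaws, within the pads' length; the fingertips stand 25 mm ahead of it and the grasp point (between the pads) lies 6 mm ahead of it; y points along the fingers, z is the direction in which the jaws open and shut, and the axes are right-handed (so a half turn about y gives the same grasp; the last joint's range is limited). The gripper opens to 88 mm and grips with 3 to 60 N. Pads are 20 mm wide; open, the fingers measure 115 mm over their backs; the gripper's body (75 mm by 178 mm) begins 61 mm behind the grasp point.
Start: joints at [1.046, 0.411, -0.013, 1.596, 0.006, 1.134, -0.082], TCP at [0.276, -0.561, 0.248] pointing down, gripper open.
Joint ranges: [-2.95, 2.95], [-0.29, 1.99], [-1.47, 1.44], [0.14, 2.54], [-1.03, 4.17], [0.13, 1.85], [-2.86, 2.86]. Speed limits (rad/s): [2.39, 2.39, 3.01, 3.01, 3.14, 3.14, 3.14].

### API

Orientations are given as a unit quaternion [w, x, y, z].
In Python, from workcell import read_state, get_image, job_done gives the robot as it stands.
- The arm moves only by the tool jog_arm, never from a script. Its argument "increments" is a list of rows, each a list of 7 numbers: the shift along the world's x, y, z as a fraction of full scale, then the turn, a rotation vector about the world's x, y, z as a fraction of full scale, then the opening, from -1 (shut) to 1 (fully open). A call has exactly 5 rows; each row is the pose to reach, as a shift and turn from the pose measured when the call began, turning the shorter way round; what a row does not reach only later rows make up. Full scale, the value 1, is 20 cm for a shift and 180 degrees for a turn. A row lasts 1/12 s, in which the tool goes at most 41.7 mm and 7.16 degrees, less where a joint would pass 70% of its speed; a pose out of reach is approached as far as the arm can. A call with a number of a shift or a turn outside -1 to 1 is refused whole. A call with a gripper value outside its range is refused whole. The fingers move at their own pace and stop on an object; the grip force is fixed at half the most. Time passes only in rows, so rows that repeat a pose let the fingers close, or fill a call up. It gives the time, the measured TCP pose, the force and the opening at its end, in the units of the state.
- read_state(): the state, without advancing time (a new reading comes with each control period).
- get_image(name): name is "scene" or "top" or "wrist"; returns a dict with "image" (420x560x3 uint8, red, green, blue), "intrinsics" (3x3 intrinsics, pixels), "R" (3x3) and "t" (3): a world point X has camera coordinates R X + t. Camera axes: x right, y down, z forward; pixel columns grow to the right and rows downward; lengths in m; the calibration is good to about 2 mm. A picture is of the moment at which its call begins. There is no depth.
- job_done(): hands the job in, once; it reports no verdict.
The state is a dict: "time": time; "q": joint angles; "qvel": joint speeds; "tau": joint torques, N m; "position": TCP position; "eef_rot": TCP orientation; "force": force on the tool from outside, world axes, zero at the start; "moment": the same for the moment, N m; "opening": opening from 0.0 (shut) to 1.0 (fully open).
Only numpy, scipy, OpenCV 4.12 (cv2) and the standard library are available. Lean on these libraries where they do the work, as an engineer would, in place of code of your own. Each camera call takes 0.05 s, during which the arm holds its last target.

## Working session

There is one attempt and no reset: what is moved stays moved. The work goes in short steps, Python scripts to look and compute and a tool call to move; the robot and the scene stay as the last step left them, time stands still between calls to the robot, and variables do not carry over. Pictures are saved under pics/ and viewed, and the job is handed in when it is done.

Besides the shell and the picture viewer there is one more tool, called after ">>>" as name([rows], argument=value, ...), one row to a line, values as JSON. jog_arm: Moves the arm, as the interface text tells. Shift numbers are shares of 20 cm and turn numbers shares of 180 degrees, none past 1 either way. Its arguments: {"type":"object","properties":{"increments":{"type":"array"}},"required":["increments"]}

```bash
mkdir -p pics
cat > h.py <<'E'
import numpy as np, cv2
from workcell import read_state, get_image, job_done
def snap(name,fn):
    d=get_image(name); np.savez('pics/'+fn+'.npz',**{k:np.array(v) for k,v in d.items()})
    cv2.imwrite('pics/'+fn+'.png',cv2.cvtColor(np.array(d['image']),cv2.COLOR_RGB2BGR)); return d
def ray(d,u,v,z):
    K=np.array(d['intrinsics']);R=np.array(d['R']);t=np.array(d['t'])
    C=-R.T@t; r=R.T@np.linalg.solve(K,[u,v,1.]); return C+r*(z-C[2])/r[2]
def proj(d,X):
    p=np.array(d['R'])@np.array(X)+np.array(d['t']); p=np.array(d['intrinsics'])@p; return p[:2]/p[2]
def two(d1,p1,d2,p2):
    P=[np.array(d['intrinsics'])@np.c_[np.array(d['R']),np.array(d['t'])] for d in (d1,d2)]
    X=cv2.triangulatePoints(P[0],P[1],np.array(p1,float).reshape(2,1),np.array(p2,float).reshape(2,1)); return (X[:3]/X[3]).ravel()
def load(fn): return dict(np.load('pics/'+fn+'.npz'))
E
python3 - <<'E'
from h import *
for n in ('scene','top','wrist'):
    d=snap(n,n+'0'); print(n, -np.array(d['R']).T@np.array(d['t']))
s=read_state(); print({k:np.round(v,3) for k,v in s.items()})
E
```

```text
scene [-0.22202995  0.6368184   0.8570629 ]
top [0.46474637 0.2047117  1.49954346]
wrist [ 0.34184629 -0.52790064  0.38386493]
{'time': np.float64(0.15), 'q': array([ 1.046,  0.412, -0.013,  1.597,  0.006,  1.134, -0.082]), 'qvel': array([-0.001, -0.002, -0.002, -0.001, -0.001, -0.   , -0.004]), 'tau': array([ 1.0000e-03, -5.8833e+01,  6.4200e-01, -2.9129e+01, -5.4000e-02,
        1.6000e-02,  0.0000e+00]), 'position': array([ 0.275, -0.561,  0.247]), 'eef_rot': array([ 0.16 , -0.16 ,  0.689, -0.688]), 'force': array([0.31 , 0.052, 0.414]), 'moment': array([-0.016,  0.03 ,  0.071]), 'opening': np.float64(1.002)}
```

View pics/scene0.png

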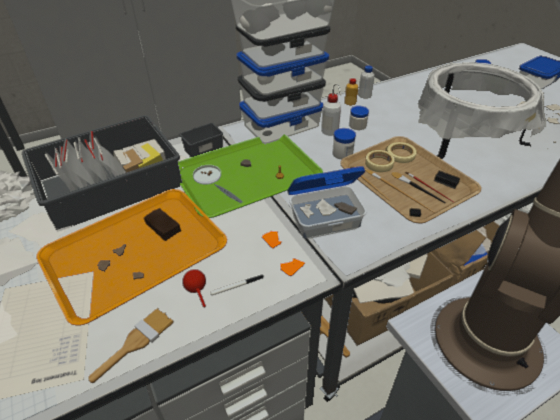

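View pics/top0.png

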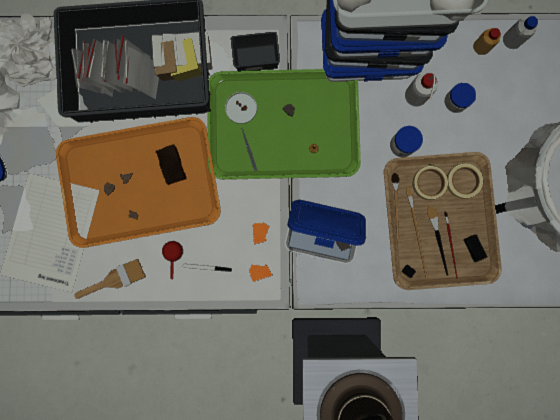

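View pics/wrist0.png

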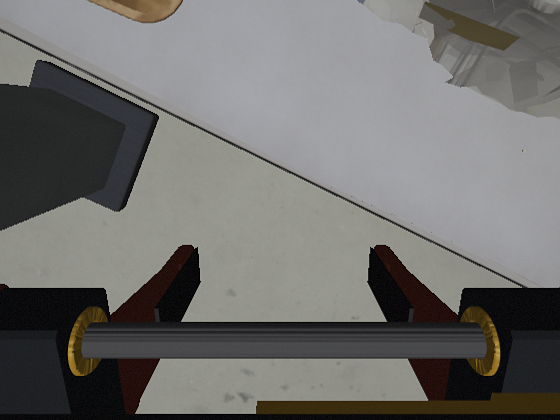

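Scene: the box is at about (327,208), with its lid half open. Top: the box is at about (327,232), and a dark lump shows under the lid at about (343,247). I'll enlarge both.

Run:
```python
from h import *
a=cv2.imread('pics/scene0.png')[160:240,280:370]; b=cv2.imread('pics/top0.png')[190:270,280:370]
cv2.imwrite('pics/crop0.png',np.hstack([cv2.resize(x,(400,356),interpolation=cv2.INTER_CUBIC) for x in (a,b)]))
```

```text
(no output)
```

View pics/crop0.png

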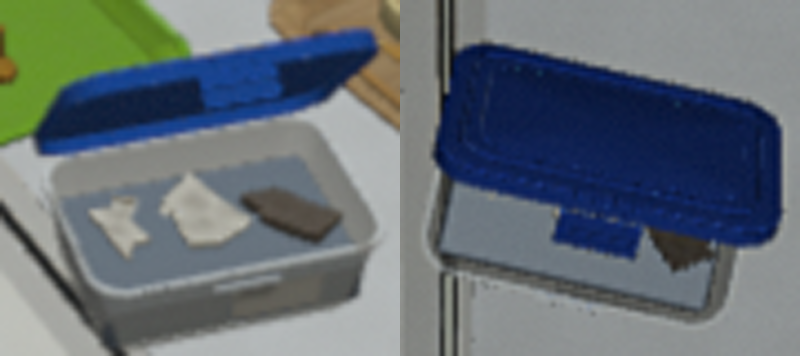

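Run:
```python
from h import *
s=load('scene0');t=load('top0')
S=lambda x,y:(280+x/4.444-.4,160+y/4.45-.4); T=lambda x,y:(280+(x-400)/4.444-.4,190+y/4.45-.4)
for n,p in dict(FL=(433,262),FR=(720,322)).items(): print('top rim',n,ray(t,*T(*p),.062).round(4))
for n,p in dict(FL=(82,298),FR=(385,238),BR=(318,122),BL=(50,172)).items(): print('scene rim',n,ray(s,*S(*p),.062).round(4))
for n,p in dict(iron=(293,212),s2=(205,215),s1=(118,225)).items(): print(n,ray(s,*S(*p),.045).round(4))
# lid edge corners: in scene the free edge
for n,p in dict(lidFL_top=(440,165),).items(): pass
for n,a,b in (('lidedge L',(38,150),(437,165)),('lidedge R',(377,45),(778,243)),('R2',(375,32),(780,240)),('clip',(240,85),(597,255))):
    print(n,two(s,S(*a),t,T(*b)).round(4))
```

```text
top rim FL [0.459  0.2009 0.062 ]
top rim FR [0.4214 0.026  0.062 ]
scene rim FL [0.463  0.2187 0.062 ]
scene rim FR [0.4176 0.0279 0.062 ]
scene rim BR [ 0.5302 -0.002   0.062 ]
scene rim BL [0.5725 0.1787 0.062 ]
iron [0.4796 0.0516 0.045 ]
s2 [0.5046 0.1026 0.045 ]
s1 [0.5236 0.1564 0.045 ]
lidedge L [0.5194 0.2047 0.1302]
lidedge R [0.47   0.0073 0.169 ]
R2 [0.4719 0.0079 0.1777]
clip [0.4641 0.1112 0.1821]
```

```bash
cat >> h.py <<'E'
from scipy.spatial.transform import Rotation as Rn
YAW=np.deg2rad(-13.3); O=np.array([.500,.106]); AX=np.array([np.cos(YAW),np.sin(YAW)]); AY=np.array([-AX[1],AX[0]])
def b2w(x,y,z): return np.r_[O+x*AX+y*AY,z]
def w2b(p): d=np.array(p)[:2]-O; return np.array([d@AX,d@AY,p[2]])
def rot(s=None):
    s=s or read_state(); w=s['eef_rot']; return Rn.from_quat([w[1],w[2],w[3],w[0]]).as_matrix()
E
python3 - <<'E'
from h import *
R=rot(); print(R.round(3))
zt=R[:,2]; print('jaw dir deg',np.rad2deg(np.arctan2(zt[1],zt[0])),'want',90-13.3,'or',-103.3)
t=load('top0')
for n,p,z in (('stamp',(314,148),.05),('jar',(408,140),.085),('green front edge',(285,178),.01),('green R',(360,165),.015)): print(n,ray(t,*p,z).round(3), w2b(ray(t,*p,z)).round(3))
p=b2w(-.045,0,.185);print(p, (p-read_state()['position'])/.2)
E
```

```text
[[-0.897 -0.001  0.441]
 [-0.441  0.001 -0.897]
 [ 0.    -1.    -0.001]]
jaw dir deg -63.82371174831179 want 76.7 or -103.3
stamp [0.737 0.124 0.05 ] [0.226 0.072 0.05 ]
jar [ 0.75  -0.13   0.085] [ 0.298 -0.172  0.085]
green front edge [0.659 0.205 0.01 ] [0.132 0.133 0.01 ]
green R [ 0.694 -0.008  0.015] [ 0.215 -0.066  0.015]
[0.45620695 0.11635224 0.185     ] [ 0.90356498  3.38487616 -0.31001046]
```

>>> jog_arm([
  [0.04, 0.17, 0, 0, 0, 0.039, 1],
  [0.08, 0.34, 0, 0, 0, 0.078, 1],
  [0.12, 0.51, 0, 0, 0, 0.117, 1],
  [0.16, 0.68, 0, 0, 0, 0.156, 1],
  [0.2, 0.85, 0, 0, 0, 0.195, 1],
])

```text
time: 0.57
position: [0.3155, -0.3889, 0.2468]
eef_rot: [0.362, -0.362, 0.608, -0.607]
force: [1.0, 1.1, -0.4]
opening: 0.997
```

>>> jog_arm([
  [0.05, 0.19, 0, 0, 0, 0.039, 1],
  [0.1, 0.38, 0, 0, 0, 0.078, 1],
  [0.15, 0.57, 0, 0, 0, 0.117, 1],
  [0.2, 0.76, 0, 0, 0, 0.156, 1],
  [0.25, 0.95, 0, 0, 0, 0.195, 1],
])

```text
time: 0.98
position: [0.3654, -0.1971, 0.2468]
eef_rot: [-0.529, 0.53, -0.469, 0.468]
force: [1.8, 0.5, -0.3]
opening: 1.0
```

>>> jog_arm([
  [0.04, 0.18, 0, 0, 0, 0.039, 1],
  [0.08, 0.36, 0, 0, 0, 0.078, 1],
  [0.12, 0.54, 0, 0, 0, 0.117, 1],
  [0.16, 0.72, 0, 0, 0, 0.156, 1],
  [0.2, 0.9, 0, 0, 0, 0.195, 1],
])

```text
time: 1.4
position: [0.4052, -0.0154, 0.247]
eef_rot: [-0.646, 0.648, -0.285, 0.285]
force: [0.1, -0.2, -1.2]
opening: 0.999
```

>>> jog_arm([
  [0.03, 0.14, 0, 0, 0, 0.039, 1],
  [0.06, 0.28, 0, 0, 0, 0.078, 1],
  [0.09, 0.42, 0, 0, 0, 0.117, 1],
  [0.11, 0.56, 0, 0, 0, 0.156, 1],
  [0.135, 0.685, 0, 0, 0, 0.195, 1],
])

```text
time: 1.82
position: [0.432, 0.1234, 0.247]
eef_rot: [-0.703, 0.704, -0.074, 0.075]
force: [1.3, -0.1, -0.5]
opening: 0.997
```

Run:
```python
from h import *
s=read_state(); R=rot(s); print(s['position'],w2b(s['position']),np.rad2deg(np.arctan2(R[1,2],R[0,2])),R[:,1],s['q'].round(2) if hasattr(s['q'],'round') else s['q'])
a=snap('scene','scene1'); b=snap('wrist','wrist1')
x=cv2.imread('pics/scene1.png')[110:260,250:400]; y=cv2.imread('pics/wrist1.png')
cv2.imwrite('pics/c1.png',np.hstack([cv2.resize(x,(400,400)),cv2.resize(y,(400,300)) if 0 else cv2.resize(y,(400,400))]))
```

```text
[0.43198997 0.1234331  0.24703886] [-0.0701964   0.00131983  0.24703886] 77.95998842834712 [ 0.00119181 -0.0018199  -0.99999763] [ 0.35  0.2  -0.83  1.96  0.17  1.05  0.81]
```

View pics/c1.png

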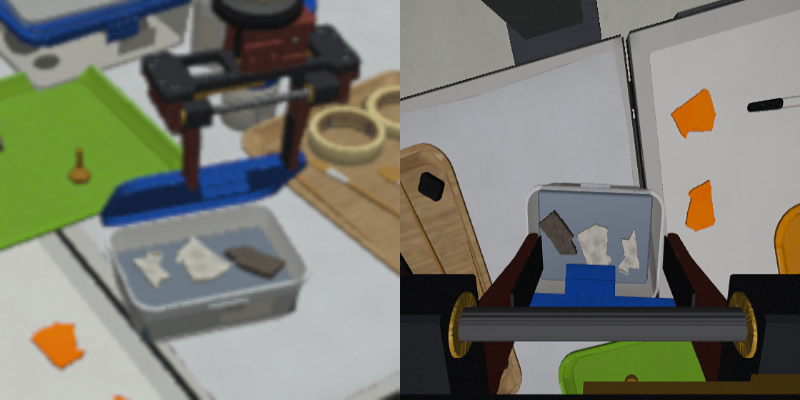

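Run:
```python
from h import *
y=cv2.imread('pics/wrist1.png')[170:340,150:410]; cv2.imwrite('pics/c2.png',cv2.resize(y,None,fx=3,fy=3,interpolation=cv2.INTER_CUBIC))
```

```text
(no output)
```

View pics/c2.png

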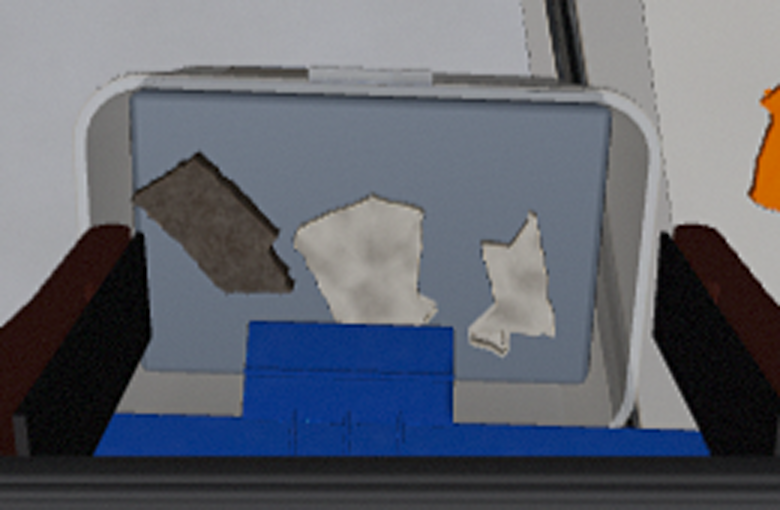

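The wrist crop shows the pad with three finds on it: the dark iron lump at crop (215,225), which is robot-right, plus two white sherds at (365,260) and (520,285). The orange shards lie outside the box. The iron lump is the only dark thing on the pad, so that's the one. I'll measure from the pad corners.

Run:
```python
from h import *
d=load('wrist1'); P=lambda x,y:(150+x/3-.33,170+y/3-.33)
c={}
for n,p in dict(FR=(133,92),FL=(610,105),BR=(145,370),BL=(583,382)).items(): c[n]=ray(d,*P(*p),.037); print(n,c[n].round(4))
print('widths',np.linalg.norm(c['FL']-c['FR']),np.linalg.norm(c['BL']-c['BR']),np.linalg.norm(c['BR']-c['FR']),np.linalg.norm(c['BL']-c['FL']))
ctr=sum(c.values())/4; yv=(c['FL']-c['FR']+c['BL']-c['BR']); yaw=np.arctan2(-yv[0],yv[1]); ax=np.array([np.cos(yaw),np.sin(yaw)])
print('yaw',np.rad2deg(yaw),'origin',ctr[:2]-.0015*ax, 'xdir', np.rad2deg(np.arctan2(*((c['BR']-c['FR']+c['BL']-c['FL'])[[1,0]]))))
im=np.array(d['image']).astype(int); h=cv2.cvtColor(np.array(d['image']),cv2.COLOR_RGB2HSV)
m=((h[...,2]<125)&(im[...,0]>=im[...,2]+3)).astype(np.uint8); mm=np.zeros_like(m); mm[215:272,192:250]=m[215:272,192:250]
n,l,st,ce=cv2.connectedComponentsWithStats(mm); k=1+st[1:,4].argmax(); print(st[k],ce[k]); 
cs,_=cv2.findContours((l==k).astype(np.uint8),0,2); r=cv2.minAreaRect(cs[0]); print(r)
for q in (ce[k],r[0]): print('iron',ray(d,*q,.05).round(4))
print(ray(d,*P(215,225),.05))
pts=np.array([ray(d,*q[0],.048)[:2] for q in cs[0]]); loc=pts; print('size box frame',[np.ptp([w2b(np.r_[p,0])[i] for p in pts]) for i in (0,1)])
print(w2b(np.r_[pts.mean(0),0]), )
```

```text
FR [0.4253 0.0336 0.037 ]
FL [0.4627 0.1969 0.037 ]
BR [0.5314 0.009  0.037 ]
BL [0.5691 0.1715 0.037 ]
widths 0.16760187633401077 0.16676682783295968 0.10887810928480504 0.1094054439079057
yaw -12.996246698847122 origin [0.49568079 0.10308401] xdir -13.230420340235769
[ 192  221   56   47 1337] [221.12415856 245.20194465]
((219.25003051757812, 251.25003051757812), (58.68986129760742, 39.59798049926758), 45.0)
iron [0.4754 0.0526 0.05  ]
iron [0.4816 0.049  0.05  ]
[0.47482729 0.05299388 0.05      ]
size box frame [np.float64(0.051483905475403914), np.float64(0.058562242451011756)]
[-0.01094282 -0.06563264  0.        ]
```

>>> jog_arm([
  [0, 0, -0.08, 0, 0, 0, 1],
  [0, 0, -0.17, 0, 0, 0, 1],
  [0, 0, -0.25, 0, 0, 0, 1],
  [0.0, 0, -0.32, 0, 0, 0, 1],
  [0.0, 0, -0.32, 0, 0, 0, 1],
])

```text
time: 2.33
position: [0.4307, 0.1242, 0.1808]
eef_rot: [-0.703, 0.704, -0.075, 0.073]
force: [-1.3, -0.2, 0.4]
opening: 0.998
```

>>> jog_arm([
  [0.05, -0.01, 0, 0, 0, 0, 1],
  [0.1, -0.025, 0, 0, 0, 0, 1],
  [0.15, -0.035, 0, 0, 0, 0, 1],
  [0.2, -0.045, 0, 0, 0, 0, 1],
  [0.2, -0.045, 0, 0, 0, 0, 1],
])

```text
time: 2.75
position: [0.4735, 0.1144, 0.1814]
eef_rot: [0.703, -0.703, 0.075, -0.074]
force: [-0.2, 0.1, 0.2]
opening: 0.998
```

```bash
sed -i 's/O=np.array(\[.500,.106\])/O=np.array([.497,.104])/;s/-13.3/-13.1/' h.py
python3 - <<'E'
from h import *
s=read_state(); print(w2b(s['position']),s['force'])
snap('scene','scene2'); snap('top','top2')
x=cv2.imread('pics/scene2.png')[110:260,250:400]; y=cv2.imread('pics/top2.png')[160:280,260:380]
cv2.imwrite('pics/c3.png',np.hstack([cv2.resize(x,(400,400),interpolation=2),cv2.resize(y,(400,400),interpolation=2)]))
E
```

```text
[-0.02522811  0.00483191  0.18136218] [-0.23338259  0.1149157   0.21507211]
```

View pics/c3.png

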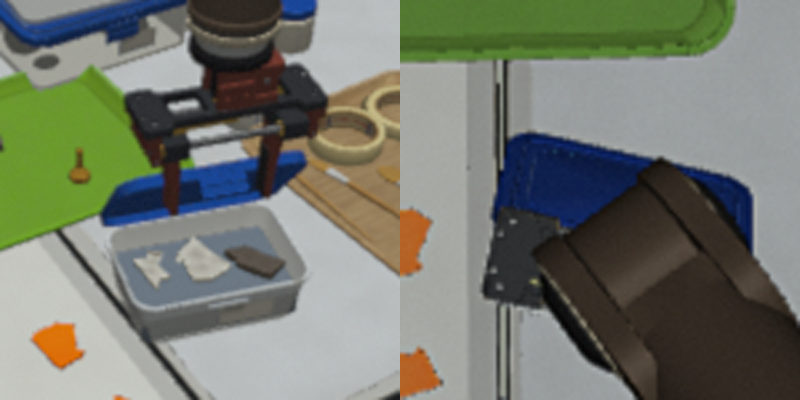

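>>> jog_arm([
  [0.04, -0.01, 0, 0, 0, 0, 1],
  [0.08, -0.02, 0, 0, 0, 0, 1],
  [0.12, -0.03, 0, 0, 0, 0, 1],
  [0.16, -0.035, 0, 0, 0, 0, 1],
  [0.195, -0.045, 0, 0, 0, 0, 1],
])

```text
time: 3.27
position: [0.5112, 0.1061, 0.1809]
eef_rot: [-0.703, 0.703, -0.075, 0.073]
force: [-0.5, 0.6, 0.2]
opening: 0.997
```

>>> jog_arm([
  [0.04, -0.01, 0, 0, 0, 0, 1],
  [0.08, -0.02, 0, 0, 0, 0, 1],
  [0.12, -0.03, 0, 0, 0, 0, 1],
  [0.15, -0.035, 0, 0, 0, 0, 1],
  [0.15, -0.035, 0, 0, 0, 0, 1],
])

```text
time: 3.68
position: [0.5425, 0.0986, 0.1807]
eef_rot: [0.703, -0.703, 0.075, -0.074]
force: [-0.4, -0.5, 0.1]
opening: 0.999
```

Run:
```python
from h import *
s=read_state(); print(w2b(s['position']),s['force'])
snap('scene','scene3')
x=cv2.imread('pics/scene3.png')[110:260,250:400]; 
cv2.imwrite('pics/c4.png',cv2.resize(x,(600,600),interpolation=2))
```

```text
[0.04555907 0.00503255 0.18072845] [-0.35079358 -0.46560956  0.05417521]
```

View pics/c4.png

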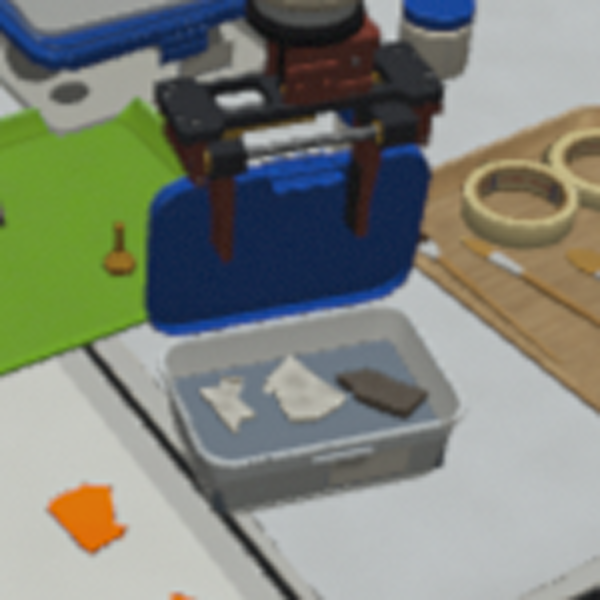

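>>> jog_arm([
  [0.03, -0.007, 0, 0, 0, 0, 1],
  [0.06, -0.014, 0, 0, 0, 0, 1],
  [0.09, -0.021, 0, 0, 0, 0, 1],
  [0.12, -0.028, 0, 0, 0, 0, 1],
  [0.125, -0.029, 0, 0, 0, 0, 1],
])

```text
time: 4.15
position: [0.5678, 0.0926, 0.1806]
eef_rot: [0.703, -0.703, 0.076, -0.074]
force: [-0.6, 0.2, -0.1]
opening: 1.0
```

>>> jog_arm([
  [-0.1, 0.02, 0, 0, 0, 0, -1],
  [-0.2, 0.045, 0, 0, 0, 0, -1],
  [-0.3, 0.07, 0, 0, 0, 0, -1],
  [-0.4, 0.09, 0, 0, 0, 0, -1],
  [-0.4, 0.09, 0, 0, 0, 0, -1],
])

```text
time: 4.57
position: [0.4847, 0.1115, 0.1806]
eef_rot: [-0.703, 0.704, -0.075, 0.072]
force: [-0.3, -0.1, 0.3]
opening: 0.662
```

Run:
```python
from h import *
s=read_state(); p=s['position'];print(p,w2b(p),s['force'],s['opening'])
print((np.r_[.476,.0525,.16]-p)/.2)
snap('scene','scene4');snap('wrist','wrist4')
x=cv2.imread('pics/scene4.png')[110:260,250:400]; 
cv2.imwrite('pics/c5.png',np.hstack([cv2.resize(x,(400,400),interpolation=2),cv2.resize(cv2.imread('pics/wrist4.png')[:,70:490],(400,400))]))
```

```text
[0.48465297 0.11154728 0.18061879] [-0.01373631  0.0045524   0.18061879] [-0.28158986 -0.08224773  0.34340888] 0.6619792655192155
[-0.04326486 -0.2952364  -0.10309397]
```

View pics/c5.png

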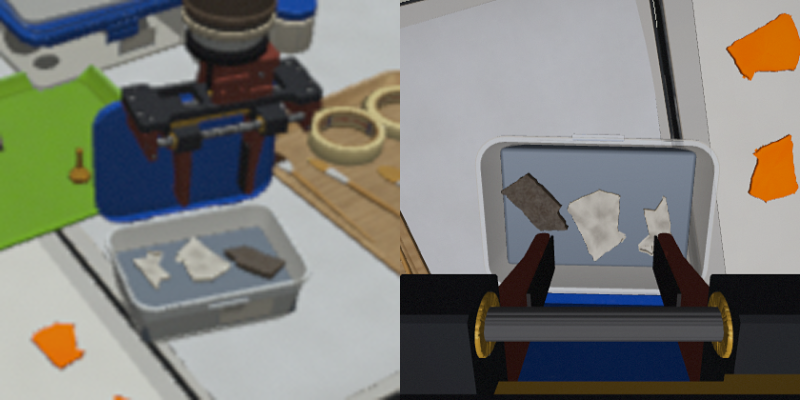

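Run:
```python
from h import *
d=load('wrist4'); im=np.array(d['image']).astype(int); h=cv2.cvtColor(np.array(d['image']),cv2.COLOR_RGB2HSV)
mm=np.zeros(im.shape[:2],np.uint8); m=((h[...,2]<125)&(im[...,0]>=im[...,2]+3)); mm[175:246,170:247]=m[175:246,170:247]
n,l,st,ce=cv2.connectedComponentsWithStats(mm); k=1+st[1:,4].argmax(); print(st[k],ce[k])
cs,_=cv2.findContours((l==k).astype(np.uint8),0,2)
pts=np.array([w2b(ray(d,*q[0],.05)) for q in cs[0]]); print(pts.min(0),pts.max(0))
c=(pts.min(0)+pts.max(0))/2; print('bbox ctr box',c,'world',b2w(*c), 'centroid',ray(d,*ce[k],.05))
s=load('scene4')
for a in (1.3,1.4,1.5,1.6,1.7,1.8):
    print(a,[(proj(s,b2w(.073-.142*np.cos(a)+.009*np.sin(a)*0,y,.064+.142*np.sin(a)))-[250,110])*400/150 for y in (.085,-.09)])
```

```text
[ 176  182   71   60 2170] [212.5764977  213.47373272]
[-0.03464654 -0.08360556  0.05      ] [ 0.01542927 -0.02698495  0.05      ]
bbox ctr box [-0.00960864 -0.05529526  0.05      ] world [0.47510868 0.05232156 0.05      ] centroid [0.47637952 0.05316273 0.05      ]
1.3 [array([121.14848335, 141.28472358]), array([286.85617671, 113.05583875])]
1.4 [array([117.11775028, 130.72699126]), array([281.81381826, 103.00922407])]
1.5 [array([113.05863012, 121.33966125]), array([276.60104555,  94.11711543])]
1.6 [array([109.02325658, 113.21406745]), array([271.287443  ,  86.46504541])]
1.7 [array([105.0610164 , 106.41798814]), array([265.94103503,  80.11590096])]
1.8 [array([101.21773462, 100.9960707 ]), array([260.62701038,  75.11035927])]
```

>>> jog_arm([
  [-0.01, -0.08, 0, 0, 0, 0, -1],
  [-0.02, -0.16, 0, 0, 0, 0, -1],
  [-0.03, -0.24, 0, 0, 0, 0, -1],
  [-0.043, -0.292, 0, 0, 0, 0, -1],
  [-0.043, -0.292, 0, 0, 0, 0, -1],
])

```text
time: 5.08
position: [0.4798, 0.0495, 0.1808]
eef_rot: [-0.703, 0.703, -0.076, 0.075]
force: [0.4, 0.8, 0.1]
opening: 0.189
```

>>> jog_arm([
  [0, 0, 0, 0, 0, 0, -1],
  [0, 0, -0.05, 0, 0, 0, -1],
  [0, 0, -0.1, 0, 0, 0, -1],
  [0, 0, -0.15, 0, 0, 0, -1],
  [0, 0, -0.15, 0, 0, 0, -1],
])

```text
time: 5.5
position: [0.4785, 0.0499, 0.1483]
eef_rot: [-0.703, 0.704, -0.077, 0.073]
force: [-0.6, -0.5, 0.1]
opening: 0.006
```

Run:
```python
from h import *
s=read_state(); p=s['position'];print(p,w2b(p),s['force'],s['opening'])
print((np.r_[.476,.053,.11]-p)/.2)
snap('scene','scene5');snap('wrist','wrist5')
x=cv2.imread('pics/scene5.png')[110:260,250:400]; 
cv2.imwrite('pics/c6.png',np.hstack([cv2.resize(x,(400,400),interpolation=2),cv2.resize(cv2.imread('pics/wrist5.png')[:,70:490],(400,400))]))
```

```text
[0.47848619 0.04986348 0.14828329] [-0.0057619  -0.05692385  0.14828329] [-0.63539632 -0.53579508  0.13919421] 0.0060151080474844165
[-0.01243094  0.0156826  -0.19141647]
```

View pics/c6.png

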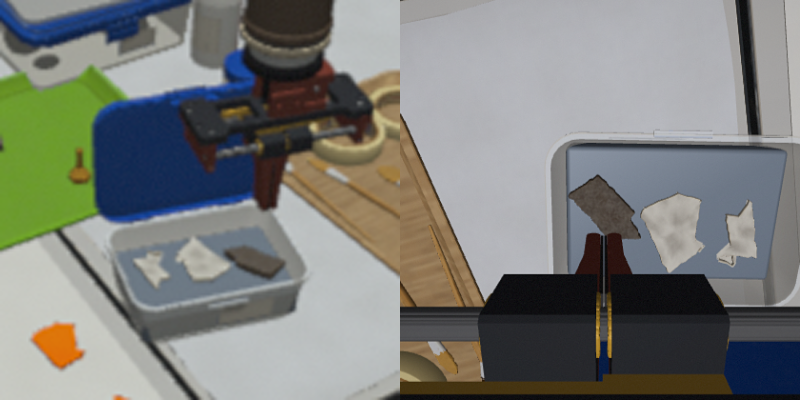

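The closed fingers are directly above the iron lump (in scene, the tip is above the dark find) and the lid is upright or leaning back. Next I'll descend and hold.

>>> jog_arm([
  [-0.006, 0.005, -0.05, 0, 0, 0, -1],
  [-0.012, 0.01, -0.1, 0, 0, 0, -1],
  [-0.012, 0.015, -0.15, 0, 0, 0, -1],
  [-0.012, 0.015, -0.19, 0, 0, 0, -1],
  [-0.012, 0.015, -0.19, 0, 0, 0, -1],
])

```text
time: 6.02
position: [0.4758, 0.053, 0.11]
eef_rot: [-0.703, 0.704, -0.077, 0.073]
force: [-0.1, 0.3, -0.8]
opening: 0.008
```

>>> jog_arm([
  [0, 0, 0, 0, 0, 0, -1],
  [0, 0, 0, 0, 0, 0, -1],
  [0, 0, 0, 0, 0, 0, -1],
  [0, 0, 0, 0, 0, 0, -1],
  [0, 0, 0, 0, 0, 0, -1],
])

```text
time: 6.43
position: [0.4761, 0.0529, 0.1104]
eef_rot: [-0.703, 0.704, -0.077, 0.073]
force: [-0.3, -0.2, 0.1]
opening: 0.006
```

Run:
```python
from h import *
s=read_state(); p=s['position'];print(p,w2b(p),s['force'],s['opening'])
snap('scene','scene6');snap('wrist','wrist6')
x=cv2.imread('pics/scene6.png')[110:260,250:400]; 
cv2.imwrite('pics/c7.png',np.hstack([cv2.resize(x,(400,400),interpolation=2),cv2.resize(cv2.imread('pics/wrist6.png')[:,70:490],(400,400))]))
```

```text
[0.47607503 0.05290103 0.11038477] [-0.00879877 -0.05451184  0.11038477] [-0.26665343 -0.21994683  0.11299064] 0.005884995986875887
```

View pics/c7.png

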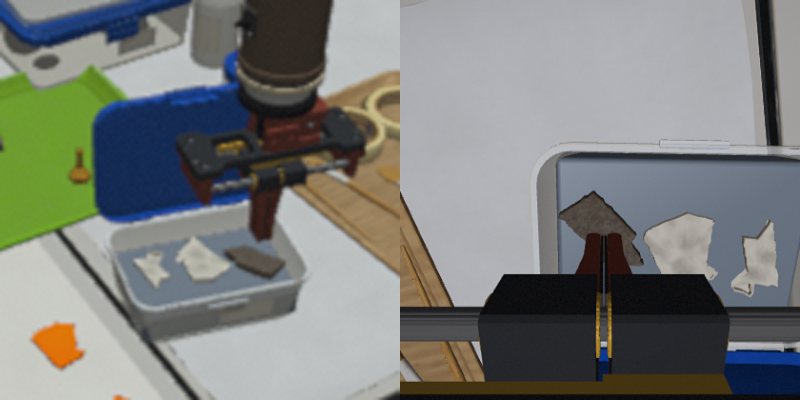

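The tip is about 35 mm above the lump's middle and touching nothing, so I'll hold here for over 3 s.

>>> jog_arm([
  [0, 0, 0, 0, 0, 0, -1],
  [0, 0, 0, 0, 0, 0, -1],
  [0, 0, 0, 0, 0, 0, -1],
  [0, 0, 0, 0, 0, 0, -1],
  [0, 0, 0, 0, 0, 0, -1],
])

```text
time: 6.95
position: [0.476, 0.0529, 0.1103]
eef_rot: [-0.703, 0.704, -0.077, 0.073]
force: [0.6, -0.2, -0.3]
opening: 0.008
```

>>> jog_arm([
  [0, 0, 0, 0, 0, 0, -1],
  [0, 0, 0, 0, 0, 0, -1],
  [0, 0, 0, 0, 0, 0, -1],
  [0, 0, 0, 0, 0, 0, -1],
  [0, 0, 0, 0, 0, 0, -1],
])

```text
time: 7.37
position: [0.476, 0.0529, 0.1103]
eef_rot: [-0.703, 0.704, -0.077, 0.073]
force: [0.1, -0.3, 0.3]
opening: 0.009
```

>>> jog_arm([
  [0, 0, 0, 0, 0, 0, -1],
  [0, 0, 0, 0, 0, 0, -1],
  [0, 0, 0, 0, 0, 0, -1],
  [0, 0, 0, 0, 0, 0, -1],
  [0, 0, 0, 0, 0, 0, -1],
])

```text
time: 7.78
position: [0.476, 0.0529, 0.1103]
eef_rot: [-0.703, 0.704, -0.077, 0.073]
force: [0.6, -0.2, -1.0]
opening: 0.003
```

>>> jog_arm([
  [0, 0, 0, 0, 0, 0, -1],
  [0, 0, 0, 0, 0, 0, -1],
  [0, 0, 0, 0, 0, 0, -1],
  [0, 0, 0, 0, 0, 0, -1],
  [0, 0, 0, 0, 0, 0, -1],
])

```text
time: 8.2
position: [0.476, 0.0529, 0.1103]
eef_rot: [-0.703, 0.704, -0.077, 0.073]
force: [0.4, 0.5, 0.5]
opening: 0.005
```

>>> jog_arm([
  [0, 0, 0, 0, 0, 0, -1],
  [0, 0, 0, 0, 0, 0, -1],
  [0, 0, 0, 0, 0, 0, -1],
  [0, 0, 0, 0, 0, 0, -1],
  [0, 0, 0, 0, 0, 0, -1],
])

```text
time: 8.62
position: [0.476, 0.0529, 0.1103]
eef_rot: [-0.703, 0.704, -0.077, 0.073]
force: [-0.0, -0.3, -0.1]
opening: 0.005
```

>>> jog_arm([
  [0, 0, 0, 0, 0, 0, -1],
  [0, 0, 0, 0, 0, 0, -1],
  [0, 0, 0, 0, 0, 0, -1],
  [0, 0, 0, 0, 0, 0, -1],
  [0, 0, 0, 0, 0, 0, -1],
])

```text
time: 9.03
position: [0.476, 0.0529, 0.1103]
eef_rot: [-0.703, 0.704, -0.077, 0.073]
force: [-0.3, -0.5, 0.4]
opening: 0.007
```

>>> jog_arm([
  [0, 0, 0, 0, 0, 0, -1],
  [0, 0, 0, 0, 0, 0, -1],
  [0, 0, 0, 0, 0, 0, -1],
  [0, 0, 0, 0, 0, 0, -1],
  [0, 0, 0, 0, 0, 0, -1],
])

```text
time: 9.45
position: [0.476, 0.0529, 0.1103]
eef_rot: [-0.703, 0.704, -0.077, 0.073]
force: [-0.5, 0.1, 0.9]
opening: 0.006
```

>>> jog_arm([
  [0, 0, 0, 0, 0, 0, -1],
  [0, 0, 0, 0, 0, 0, -1],
  [0, 0, 0, 0, 0, 0, -1],
  [0, 0, 0, 0, 0, 0, -1],
  [0, 0, 0, 0, 0, 0, -1],
])

```text
time: 9.87
position: [0.476, 0.0529, 0.1103]
eef_rot: [-0.703, 0.704, -0.077, 0.073]
force: [0.3, -0.3, -0.3]
opening: 0.004
```

>>> jog_arm([
  [0, 0, 0.1, 0, 0, 0, -1],
  [0, 0, 0.2, 0, 0, 0, -1],
  [0, 0, 0.35, 0, 0, 0, -1],
  [0, 0, 0.5, 0, 0, 0, -1],
  [0, 0, 0.7, 0, 0, 0, -1],
])

```text
time: 10.28
position: [0.4748, 0.0527, 0.2503]
eef_rot: [-0.703, 0.704, -0.078, 0.072]
force: [1.1, -0.6, 0.4]
opening: 0.006
```

>>> jog_arm([
  [0, 0.02, 0.15, 0, 0, 0, -1],
  [0.17, 0.04, 0.17, 0, 0, 0, -1],
  [0.36, 0.06, 0.17, 0, 0, 0, -1],
  [0.56, 0.08, 0.17, 0, 0, 0, -1],
  [0.77, 0.1, 0.17, 0, 0, 0, -1],
])

```text
time: 10.7
position: [0.6299, 0.0722, 0.2847]
eef_rot: [-0.702, 0.704, -0.078, 0.073]
force: [0.4, 0.5, -0.0]
opening: 0.004
```

Run:
```python
from h import *
s=read_state(); p=s['position'];print(p,w2b(p),s['force'],s['opening'])
R=rot(s);print(R.round(3))
snap('scene','scene7');snap('wrist','wrist7')
x=cv2.imread('pics/scene7.png')[80:260,220:400]; 
cv2.imwrite('pics/c8.png',np.hstack([cv2.resize(x,(400,400),interpolation=2),cv2.resize(cv2.imread('pics/wrist7.png')[:,70:490],(400,400))]))
```

```text
[0.62986635 0.07224192 0.28473636] [ 0.13660665 -0.00081727  0.28473636] [ 0.4408      0.50849784 -0.03090465] 0.004058991561202582
[[ 0.977 -0.008  0.212]
 [-0.212 -0.002  0.977]
 [-0.007 -1.    -0.003]]
```

View pics/c8.png

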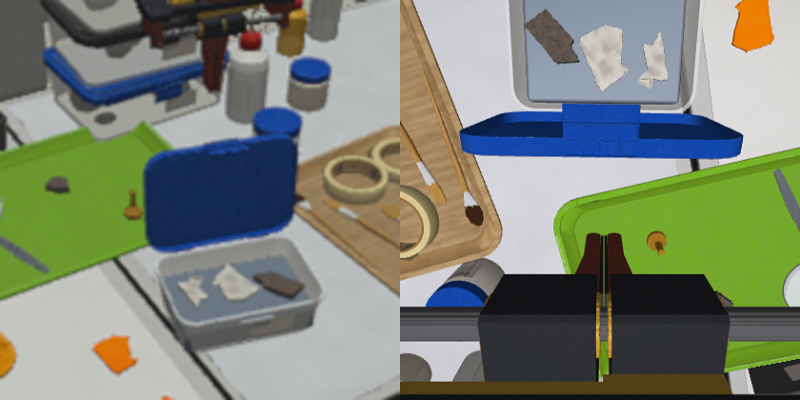

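>>> jog_arm([
  [0, 0, -0.12, 0, 0, 0, -1],
  [0, 0, -0.24, 0, 0, 0, -1],
  [0, 0, -0.36, 0, 0, 0, -1],
  [0, 0, -0.475, 0, 0, 0, -1],
  [0, 0, -0.475, 0, 0, 0, -1],
])

```text
time: 11.22
position: [0.6297, 0.0713, 0.1815]
eef_rot: [-0.703, 0.703, -0.082, 0.069]
force: [-0.4, -0.8, -0.3]
opening: 0.008
```

```bash
cat > st.py <<'E'
from h import *
import sys
s=read_state(); p=s['position'];print(p,w2b(p).round(4),np.round(s['force'],2))
a=[float(v) for v in sys.argv[1:]]
for x,z in zip(a[::2],a[1::2]): print(x,z,((b2w(x/1000,0,z/1000)-p)/.2).round(3))
E
python3 st.py 92 189 80 189 65 188 50 184 36 178
```

```text
[0.62974099 0.07133061 0.18149176] [ 0.1367 -0.0017  0.1815] [-0.38 -0.84 -0.34]
92.0 189.0 [-0.216  0.059  0.038]
80.0 189.0 [-0.274  0.073  0.038]
65.0 188.0 [-0.347  0.09   0.033]
50.0 184.0 [-0.42   0.107  0.013]
36.0 178.0 [-0.488  0.123 -0.017]
```

>>> jog_arm([
  [-0.06, 0.015, 0.02, 0, 0, 0, -1],
  [-0.12, 0.03, 0.035, 0, 0, 0, -1],
  [-0.18, 0.05, 0.038, 0, 0, 0, -1],
  [-0.22, 0.06, 0.038, 0, 0, 0, -1],
  [-0.245, 0.065, 0.038, 0, 0, 0, -1],
])

```text
time: 11.63
position: [0.5804, 0.0849, 0.1905]
eef_rot: [-0.703, 0.703, -0.081, 0.07]
force: [1.5, 0.7, 0.6]
opening: 0.004
```

```bash
python3 st.py 80 189 65 188 50 184 36 178
python3 - <<'E'
from h import *
snap('scene','scene8')
x=cv2.imread('pics/scene8.png')[80:260,220:400]; 
cv2.imwrite('pics/c9.png',cv2.resize(x,(540,540),interpolation=2))
E
```

```text
[0.58041648 0.08488481 0.19051917] [0.0856 0.0003 0.1905] [1.49 0.7  0.65]
80.0 189.0 [-0.027  0.005 -0.008]
65.0 188.0 [-0.101  0.022 -0.013]
50.0 184.0 [-0.174  0.039 -0.033]
36.0 178.0 [-0.242  0.055 -0.063]
```

View pics/c9.png

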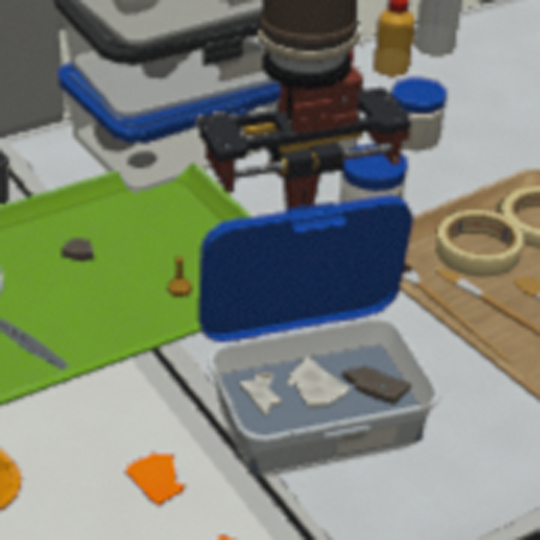

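Contact made and the lid is turning. I'll continue along the arc.

>>> jog_arm([
  [-0.05, 0.01, -0.01, 0, 0, 0, -1],
  [-0.1, 0.022, -0.013, 0, 0, 0, -1],
  [-0.14, 0.03, -0.025, 0, 0, 0, -1],
  [-0.175, 0.04, -0.035, 0, 0, 0, -1],
  [-0.21, 0.047, -0.048, 0, 0, 0, -1],
])

```text
time: 12.1
position: [0.5374, 0.0945, 0.1806]
eef_rot: [-0.703, 0.704, -0.081, 0.069]
force: [0.7, 0.4, -1.3]
opening: 0.003
```

```bash
python3 st.py 36 178 24 170 12 160 3 148 -5.6 136;  python3 - <<'E'
from h import *
snap('scene','scene9')
x=cv2.imread('pics/scene9.png')[80:260,220:400]; 
cv2.imwrite('pics/c10.png',cv2.resize(x,(540,540),interpolation=2))
E
```

```text
[0.53735119 0.09448156 0.18060923] [ 4.150e-02 -1.000e-04  1.806e-01] [ 0.74  0.43 -1.33]
36.0 178.0 [-0.026  0.007 -0.013]
24.0 170.0 [-0.085  0.02  -0.053]
12.0 160.0 [-0.143  0.034 -0.103]
3.0 148.0 [-0.187  0.044 -0.163]
-5.6 136.0 [-0.229  0.054 -0.223]
```

View pics/c10.png

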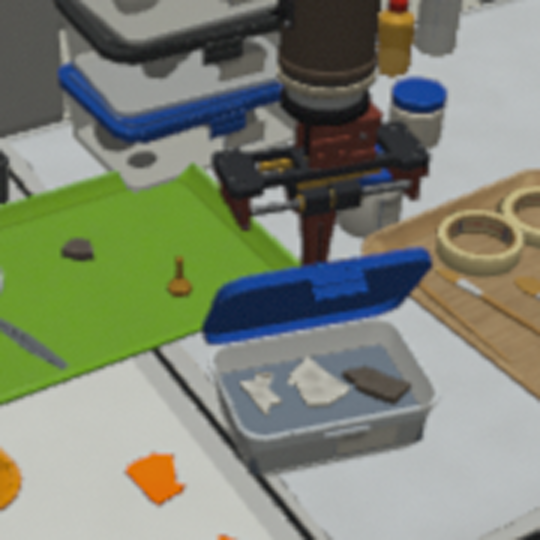

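>>> jog_arm([
  [-0.05, 0.012, -0.03, 0, 0, 0, -1],
  [-0.1, 0.024, -0.065, 0, 0, 0, -1],
  [-0.143, 0.034, -0.103, 0, 0, 0, -1],
  [-0.175, 0.041, -0.145, 0, 0, 0, -1],
  [-0.2, 0.047, -0.18, 0, 0, 0, -1],
])

```text
time: 12.57
position: [0.4952, 0.1044, 0.1434]
eef_rot: [-0.702, 0.704, -0.082, 0.068]
force: [1.4, 0.1, 0.7]
opening: 0.007
```

```bash
python3 st.py -5.6 136 -10 127 -13 118 -15 108 -17 101
```

```text
[0.49517786 0.10437341 0.14336387] [-0.0019 -0.      0.1434] [1.45 0.13 0.71]
-5.6 136.0 [-0.018  0.004 -0.037]
-10.0 127.0 [-0.04   0.009 -0.082]
-13.0 118.0 [-0.054  0.013 -0.127]
-15.0 108.0 [-0.064  0.015 -0.177]
-17.0 101.0 [-0.074  0.017 -0.212]
```

>>> jog_arm([
  [-0.018, 0.004, -0.037, 0, 0, 0, -1],
  [-0.04, 0.009, -0.082, 0, 0, 0, -1],
  [-0.054, 0.013, -0.127, 0, 0, 0, -1],
  [-0.064, 0.015, -0.17, 0, 0, 0, -1],
  [-0.07, 0.016, -0.195, 0, 0, 0, -1],
])

```text
time: 12.98
position: [0.4806, 0.1075, 0.103]
eef_rot: [-0.702, 0.704, -0.082, 0.068]
force: [-0.1, -0.1, 0.8]
opening: 0.005
```

```bash
python3 st.py -17 98 -17 96;  python3 - <<'E'
from h import *
snap('scene','scene11')
x=cv2.imread('pics/scene11.png')[80:260,220:400]; 
cv2.imwrite('pics/c11.png',cv2.resize(x,(540,540),interpolation=2))
E
```

```text
[0.48060744 0.10751791 0.1030236 ] [-0.0168 -0.0003  0.103 ] [-0.11 -0.11  0.81]
-17.0 98.0 [-0.001  0.002 -0.025]
-17.0 96.0 [-0.001  0.002 -0.035]
```

View pics/c11.png

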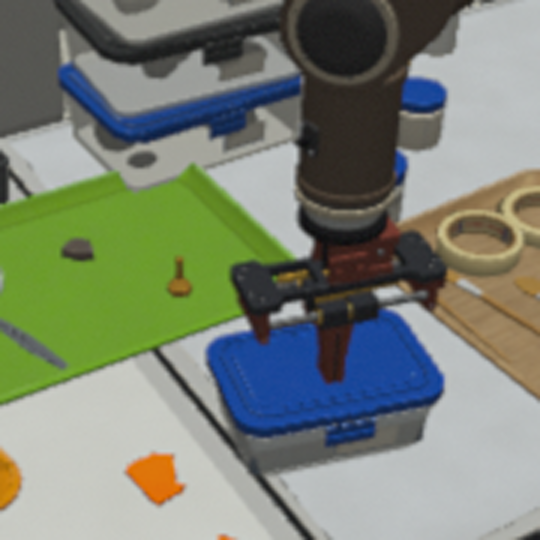

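The lid is nearly shut. I'll press down in small steps and watch the force.

>>> jog_arm([
  [0, 0, -0.007, 0, 0, 0, -1],
  [0, 0, -0.014, 0, 0, 0, -1],
  [0, 0, -0.02, 0, 0, 0, -1],
  [0, 0, -0.024, 0, 0, 0, -1],
  [0, 0, -0.024, 0, 0, 0, -1],
])

```text
time: 13.45
position: [0.4803, 0.1074, 0.0983]
eef_rot: [-0.702, 0.704, -0.082, 0.068]
force: [-2.0, -0.9, 6.4]
opening: 0.005
```

>>> jog_arm([
  [0, 0, -0.004, 0, 0, 0, -1],
  [0, 0, -0.008, 0, 0, 0, -1],
  [0, 0, -0.012, 0, 0, 0, -1],
  [0, 0, -0.012, 0, 0, 0, -1],
  [0, 0, -0.012, 0, 0, 0, -1],
])

```text
time: 13.87
position: [0.4804, 0.1075, 0.0978]
eef_rot: [-0.702, 0.705, -0.082, 0.068]
force: [-8.0, -2.4, 22.6]
opening: 0.004
```

The tip stopped at z ≈ 0.073, which is the shut height, and the force rose to 22 N. I'll lift off straight up and check.

>>> jog_arm([
  [0, 0, 0.02, 0, 0, 0, -1],
  [0, 0, 0.1, 0, 0, 0, -1],
  [0, 0, 0.3, 0, 0, 0, -1],
  [0, 0, 0.5, 0, 0, 0, -1],
  [0, 0, 0.7, 0, 0, 0, -1],
])

```text
time: 14.28
position: [0.48, 0.1077, 0.2395]
eef_rot: [-0.702, 0.704, -0.082, 0.068]
force: [0.3, -0.8, -0.3]
opening: 0.006
```

>>> jog_arm([
  [-0.05, -0.2, 0, 0, 0, 0, -1],
  [-0.1, -0.4, 0, 0, 0, 0, -1],
  [-0.15, -0.6, 0, 0, 0, 0, -1],
  [-0.2, -0.8, 0, 0, 0, 0, -1],
  [-0.25, -1, 0, 0, 0, 0, -1],
])

```text
time: 14.7
position: [0.4293, -0.0942, 0.2401]
eef_rot: [-0.702, 0.705, -0.082, 0.068]
force: [0.9, -0.0, -1.0]
opening: 0.006
```

>>> jog_arm([
  [0, -0.1, 0, 0, 0, 0, -1],
  [0, -0.2, 0, 0, 0, 0, -1],
  [0, -0.25, 0, 0, 0, 0, -1],
  [0, -0.25, 0, 0, 0, 0, -1],
  [0, -0.25, 0, 0, 0, 0, -1],
])

```text
time: 15.12
position: [0.4294, -0.1435, 0.2401]
eef_rot: [-0.702, 0.704, -0.082, 0.068]
force: [0.0, 0.3, -0.8]
opening: 0.006
```

Run:
```python
from h import *
s=read_state(); print(s['position'],np.round(s['force'],2))
a=snap('scene','scene12'); b=snap('top','top12')
for n,d,o in (('s',a,(220,130)),('t',b,(270,160))):
    for th in (0,.06):
        print(n,th,[(proj(d,b2w(.073-.142*np.cos(th)+.0*np.sin(th),y,.064+.142*np.sin(th)+.009))-o).round(1)*400/120 for y in (.1,-.1)])
x=cv2.imread('pics/scene12.png')[130:250,220:380][:,:120+40]; y=cv2.imread('pics/top12.png')[160:280,270:390]
x=cv2.imread('pics/scene12.png')[130:250,270:390]
cv2.imwrite('pics/c12.png',np.hstack([cv2.resize(v,(400,400),interpolation=2) for v in (x,y)]))
```

```text
[ 0.42942778 -0.14349061  0.24008889] [ 0.04  0.32 -0.83]
s 0 [array([269.        , 319.33333333]), array([502.33333333, 272.33333333])]
s 0.06 [array([269.        , 311.66666667]), array([503.66666667, 264.66666667])]
t 0 [array([ 37.        , 303.33333333]), array([278.66666667, 358.        ])]
t 0.06 [array([ 37., 303.]), array([280., 358.])]
```

View pics/c12.png

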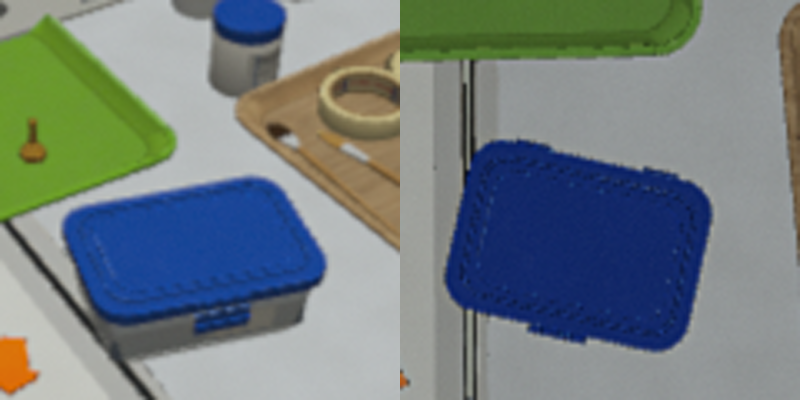

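View pics/top12.png

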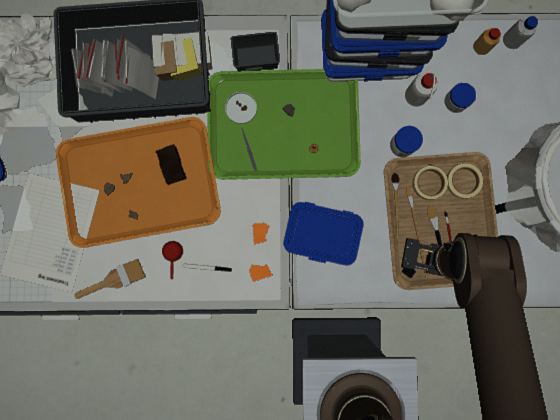

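The lid is shut: its front corners in scene, at about (105,320) and (325,275) in the crop, match the 0 rad prediction. The box and the bystanders are where they were, and the arm is clear.

```bash
python3 -c "
from h import *
print(job_done())"
```

```text
the job is handed in; nothing more can be done
None
```

The job is handed in after about 15 s of the 72 s allowed; no verdict was reported.

- **Opening:** I pushed the lid back with the open fingertips, one on each side of the clip. It ended at about 1.6–1.7 rad, estimated from the scene view.
- **Pointing:** I held the closed fingertips about 35 mm above the middle of the iron find for about 3.8 s. The arm was still and the force reading stayed at noise level.
- **Closing:** I pushed the lid over from behind and pressed it down. The fingertips stopped at 73 mm, the shut height, with about 23 N, so the last press was firmer than needed.

**Last checks:**
- The lid's front corners match the fully shut position in the scene view.
- The box and the bystanders look unmoved in the top and scene views, and the arm is clear of everything.
- The finds can't be seen under the shut lid. They lay in place each time I looked before it closed.
- One measurement disagreed: the foam pad measured 167 x 109 mm in the wrist view, against 180 x 119 mm given. I relied on its centre only, which agreed with the first scene and top estimate to about 5 mm.

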